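# Draw the optical filter plate from under its hood and show it to the code reader

### The arm

A 7-joint arm with a two-finger parallel gripper is mounted at the origin on the work surface. World frame = base frame: x ahead of the robot, y to its left, z up, the work surface at z = 0. Lengths are in m, angles in rad, forces in N, time in s.
With the tool pointing down it reaches from about 0.4 to 0.85 m from the base axis. Payload 4.5 kg.
Tool frame: the origin (TCP) lies where the fingers leave the gripper's body, on its centre line; the fingertips stand 64 mm ahead of it and the grasp point (between the pads) lies 45 mm ahead of it; z points along the fingers, y is the line along which they close (so a half turn about z gives the same grasp; the last joint's range is limited). The gripper opens to 88 mm and grips with 3 to 60 N. Pads are 18 mm wide; open, the fingers measure 123 mm over their backs; the gripper's body (75 mm by 187 mm) begins 45 mm behind the grasp point.
Start: joints at [-1.255, 0.689, -0.195, 1.565, 0.157, 0.902, -0.215], TCP at [0.174, 0.6, 0.303] pointing down, gripper open.
Joint ranges: [-3.01, 3.01], [-0.46, 2.08], [-1.47, 1.51], [0.13, 2.56], [-1, 4.14], [0.04, 2.09], [-2.66, 2.66]. Speed limits (rad/s): [2.57, 2.57, 3.14, 3.14, 3.14, 3.14, 3.14].

### API

Orientations are given as a unit quaternion [x, y, z, w].
In Python, from plant import r gives the robot as it stands.
- The arm moves only by the tool play_rows, never from a script. Its arguments are lists of equal length, an entry for each row: "translation": the shift along the tool's x, y, z in m, a list of three; "delta_rot": the turn, a rotation vector about the tool's x, y, z in degrees, a list of three; "grip": the opening, from -1 (shut) to 1 (fully open). In form: {"translation": [[x, y, z], ...], "delta_rot": [[rx, ry, rz], ...], "grip": [grip, ...]}. A call has 1 to 20 rows; each row shifts and turns the commanded pose from where the row before left it, along the tool's axes as they then stand; what a row does not reach is not made up. A row lasts 1/8 s, in which the tool goes at most 62.5 mm and 10.7 degrees, less where a joint would pass 70% of its speed; a pose out of reach is approached as far as the arm can. A call with a gripper value outside its range is refused whole. The fingers move at their own pace and stop on an object; "squeeze" is the grip in N (left out, the last holds). Time passes only in rows, so rows that do not move let the fingers close. It gives the time, the measured TCP pose, the force, the opening and the grip force at its end, in the units of the state.
- r.get_state(): the state, without advancing time (a new reading comes with each control period).
- r.snapshot(name): name is "scene" or "top" or "wrist"; returns the picture (384x512x3 uint8, blue, green, red); there is no depth.
- r.get_calibration(name): a dict with "intrinsics" (3x3 intrinsics, pixels), "eye" and "rotation" of the camera in the world. Camera axes: x right, y up, looking along -z (the intrinsics and any distortion apply to the point x, -y, -z); pixel columns grow to the right and rows downward; lengths in m; the calibration is good to about 2 mm. A picture is of the moment at which its call begins: read the wrist's pose just before it. get_calibration takes no time and is no camera call; for the wrist camera it gives the pose at the moment of the call.
- r.finish_job(): hands the job in; it is judged then, once.
Trained networks look in the newest picture that a camera, given by its name, has taken for a name from the list of things; names that differ only in an ending like _2 or _b are one class to them, and where a whole thing is asked for, a point or a joint stands for the part that bears it (a point fixed in the world has none). Each returns a list of dicts, best first, with "confidence" (0 to 1); they miss things now and then, are a little off and sometimes report something else, mostly with a low value. They report only what shows in the picture. A call takes as long as a camera call. They do not tell look-alikes from the thing itself.
- r.look_for(camera, target): "point" ([x, y, z] in m, in world coordinates, good to about 4 mm: the middle of the surface that is visible of it).
- r.silhouettes(camera, target): "pixels" (384x512 bool, what is visible of it).
The state is a dict: "clock": time; "q": joint angles; "qd": joint speeds; "joint_torque": joint torques, N m; "tool_pos": TCP position; "eef_rot": TCP orientation; "contact_force": force on the tool from outside, world axes, zero at the start; "moment": the same for the moment, N m; "opening": opening from 0.0 (shut) to 1.0 (fully open); "finger_force": force on a finger pad.
Only numpy, scipy, OpenCV 4.12 (cv2) and the standard library are available. Lean on these libraries where they do the work, as an engineer would, in place of code of your own. Each camera call takes 0.05 s, during which the arm holds its last target. There are 200 camera calls.

### The job

Lift the hinged white hood of the filter bank until it stands open by itself, then draw the glass filter plate (the one insert with a tall grip tab) straight up out of its slot, gripping it gently with no more than 40 N, and carry it round to the window of the code reader, on the side away from the robot. Finish while still holding it: upright, one of its two glass faces squarely to the reader's window, centred on the window about 6 cm in front of it, held still. Leave the hood open and the two blank inserts in their slots, and do not knock the reader with the plate or disturb the vial and the bottle.

Things in the scene. Friction and masses are not known exactly. Their poses are not given: they have to be found in the camera images.
- bank: The filter bank, a fixed grey block 150 (x) x 120 (y) x 85 mm high. Origin: centre of its underside, on the work surface. Its -x side faces roughly towards the robot. In its top are three parallel slots, each 11 mm (x) by 63 mm (y) and 60 mm deep, at x = -42, -18 and +6 mm, y = 0 of the block; each holds one insert.
- flap (a joint): Hood angle, rad: 0 closed, 1.8 fully open; open means 1.2 or more. The hood is a bottomless 0.15 kg white box 150 x 120 x 42 mm high (3 mm walls, 4 mm top), hinged along the block's top +x edge (axis along the block's y): its near edge swings up and away from the robot. A friction hinge keeps it where it is left; lifting takes about 2 N at the bar.
- flap_hinge (a point): Middle of the hood's hinge line: 75 mm in +x from the block's centre and 85 mm above the work surface. Its axes turn with the hood.
- flap_bar (a point): Middle of the hood's black round bar handle: 10 mm thick, parallel to the block's y, 66 mm free between its legs, axis 33 mm above the hood's top. Hood closed: 125 mm in -x from and 75 mm above the hinge (160 mm above the work surface); it goes on an arc about the hinge. Its axes turn with the hood.
- plate: Filter plate, about 0.12 kg: frame with glass pane 60 (y) x 8 (x) x 62 mm, on top a grip tab 26 (y) x 8 (x) x 32 mm. Origin: centre of its lower edge, z up. Stands in one of the slots, axes parallel to the block's, under the hood: lower edge 25 mm, tab top 119 mm above the work surface, 1.5 mm play all round; free after rising 60 mm. Over 40 N a finger (80 N, both added) breaks it.
- plate_glass (a point): Centre of the plate's glass pane, 31 mm above the plate's origin; x is the normal of the glass.
- blank_a: Blank insert, a plain aluminium slab 60 (y) x 8 (x) x 62 mm without a tab, in another slot, standing 2 mm proud of the block's top. Origin: centre of its lower edge.
- blank_b: The second blank insert, same as the first, in the remaining slot.
- reader: The code reader, a fixed upright grey box 60 (x) x 100 (y) x 150 mm high on a 85 x 120 x 6 mm foot. Origin: centre of its underside. Its front (+x side), with a square dark window, faces roughly away from the robot.
- reader_window (a point): Centre of the reader's window, in the box's front face 100 mm above the work surface; its +x axis points out of the window, roughly away from the robot. The plate's glass centre has to end 30 to 100 mm in front of it and within 25 mm sideways and in height, its face parallel within 0.2 rad (either face).
- vial: Bystander: small closed jar, 40 mm across, 75 mm high. Origin: centre of its underside.
- reagent: Bystander: white bottle, 52 mm across, 100 mm high. Origin: centre of its underside.
Not all that is in view belongs to the job. What is meant by the bank is not red, and is the larger of those in its own colour. What is meant by the reader is not green, and is the larger of those in its own colour.

How it is judged:
On the way, in this order (a step that is already met when the one before it is completed fails the run):
1. the hood stands open, with the plate still home in its slot (value of joint flap above 1.2 rad and distance of plate from where it was at the start of the episode below 0.015 m), for 0.2 s.
2. the plate is drawn clear above its slot in the fingers (z of plate in the frame of bank above 0.087 m and contact force between plate and the fingers above 2 N), for 0.2 s.
At the end, for the whole second after the job is handed in: Plate held still and upright (0.2 rad) in the fingers, touching nothing else; glass centre 30-100 mm in front of the window, within 25 mm sideways and in height, parallel within 0.2 rad. Hood open 1.2 rad or more; blanks moved under 10 mm; vial and bottle upright, moved under 30 mm (contact force between plate and the fingers above 2 N and x of plate_glass in the frame of reader_window between 0.03 and 0.1 m and y of plate_glass in the frame of reader_window between -0.025 and 0.025 m and z of plate_glass in the frame of reader_window between -0.025 and 0.025 m and angle between the x axis of plate and the x axis of reader_window, either way round below 0.2 rad and angle between each of plate, vial, reagent's own z axis and vertical below 0.2 rad and height (world z) of plate above 0.03 m and linear speed of plate below 0.03 m/s and contact force between plate and bank below 0.2 N and contact force between plate and reader below 0.2 N and value of joint flap above 1.2 rad and distance of each of blank_a, blank_b from where it was at the start of the episode below 0.01 m and distance of each of vial, reagent from where it was at the start of the episode below 0.03 m); the arm keeps its last pose, push and grip.
It fails at once if the plate is gripped with more than 40 N (80 N, both fingers added) (contact force between plate and the fingers above 80 N).
It fails at once if the plate knocks against the reader (contact force between plate and reader above 3 N).
It fails at once if a blank insert is pulled from its slot (distance of any of blank_a, blank_b from where it was at the start of the episode above 0.03 m).
It fails at once if the vial or the bottle is disturbed (distance of any of vial, reagent from where it was at the start of the episode above 0.03 m).
It also fails if it takes over 61 s, if anything falls off the work surface, if the arm or the gripper's body presses on something with over 40 N, if the wrist force passes 120 N, or if a joint passes its speed limit or range.

## Working session

There is one attempt and no reset: what is moved stays moved. The work goes in short steps, Python scripts to look and compute and a tool call to move; the robot and the scene stay as the last step left them, time stands still between calls to the robot, and variables do not carry over. Pictures are saved under pics/ and viewed, at most 10 in all, crops included, and the job is handed in when it is done.

Besides the shell and the picture viewer there is one more tool, called after "Request:" by a JSON object that holds its "api" and its "payload", one argument or row to a line. play_rows: Moves the arm, as the interface text tells. Its arguments: {"type":"object","properties":{"translation":{"type":"array","items":{"type":"array","items":{"type":"number"}}},"delta_rot":{"type":"array","items":{"type":"array","items":{"type":"number"}}},"grip":{"type":"array","items":{"type":"number"}},"squeeze":{"type":"number"}},"required":["translation","delta_rot","grip"]}

```bash
mkdir -p pics; ls
cat > h.py <<'E'
import numpy as np,cv2
from plant import r
from scipy.spatial.transform import Rotation as R
def proj(cal,P):
    P=np.atleast_2d(P); c=(P-np.array(cal['eye']))@np.array(cal['rotation'])
    c=c*[1,-1,-1]; K=np.array(cal['intrinsics']); u=c@K.T
    return u[:,:2]/u[:,2:]
def ray(cal,uv,z):
    K=np.array(cal['intrinsics']); d=np.linalg.inv(K)@[uv[0],uv[1],1]
    d=np.array(cal['rotation'])@(d*[1,-1,-1]); e=np.array(cal['eye'])
    return e+d*(z-e[2])/d[2]
E
python3 - <<'E'
from h import *
print(r.get_state())
a=r.snapshot('scene');b=r.snapshot('top')
cv2.imwrite('pics/a.png',np.vstack([cv2.resize(np.hstack([a,b]),(800,300),interpolation=cv2.INTER_AREA)]))
cv2.imwrite('pics/s.png',a);cv2.imwrite('pics/t.png',b)
for c in('scene','top'):
    print(c,r.get_calibration(c))
    for n in('bank','flap','flap_bar','reader','reader_window','vial','reagent','plate'):
        print(n,[(np.round(d['point'],3).tolist(),round(d['confidence'],2),np.round(proj(r.get_calibration(c),d['point'])[0]).tolist()) for d in r.look_for(c,n)])
E
```

```text
pics
{'clock': 0.0, 'q': array([-1.25522861,  0.68997748, -0.19450935,  1.56634023,  0.15732795,
        0.9025264 , -0.2150577 ]), 'qd': array([-7.08217733e-04,  9.32966691e-05,  7.47181959e-04, -6.58070921e-04,
       -6.39128859e-05,  2.27629024e-04, -7.01682369e-04]), 'joint_torque': array([-2.66742172e-04, -5.27565873e+01, -1.26745664e+00, -1.53429651e+01,
       -5.27622993e-02,  6.51666167e-03,  1.85295530e-04]), 'tool_pos': array([0.17368789, 0.59983902, 0.3019149 ]), 'eef_rot': array([ 1.40348897e-01,  9.90101674e-01, -9.27176350e-04, -4.86940840e-05]), 'contact_force': array([ 0.74170852,  0.347586  , -0.51904578]), 'moment': array([ 0.03899343, -0.00515512,  0.02217825]), 'finger_force': 0.0, 'opening': 0.9993525419418109}
scene {'intrinsics': array([[427.12561251,   0.        , 262.25166928],
       [  0.        , 427.12561251, 190.41216328],
       [  0.        ,   0.        ,   1.        ]]), 'eye': array([ 1.23783409, -0.34682402,  0.82518982]), 'rotation': array([0.36118083, 0.2136091 , 0.46205444, 0.78129716])}Traceback (most recent call last):
  File "<stdin>", line 9, in <module>
  File "h.py", line 5, in proj
    P=np.atleast_2d(P); c=(P-np.array(cal['eye']))@np.array(cal['rotation'])
                          ~~~~~~~~~~~~~~~~~~~~~~~~^~~~~~~~~~~~~~~~~~~~~~~~~~
ValueError: matmul: Input operand 1 has a mismatch in its core dimension 0, with gufunc signature (n?,k),(k,m?)->(n?,m?) (size 4 is different from 3)
```

```bash
sed -i "s/np.array(cal\['rotation'\])/R.from_quat(cal['rotation']).as_matrix()/" h.py
python3 - <<'E'
from h import *
for c in('scene','top'):
    r.snapshot(c)
    if c=='top': print(r.get_calibration(c))
    for n in('bank','flap','flap_bar','reader','reader_window','vial','reagent','plate'):
        print(n,[(np.round(d['point'],3).tolist(),round(d['confidence'],2),np.round(proj(r.get_calibration(c),d['point'])[0]).tolist()) for d in r.look_for(c,n)])
E
```

```text
bank [([0.564, -0.219, 0.128], 0.94, [167.0, 239.0]), ([0.292, -0.212, 0.09], 0.93, [138.0, 184.0]), ([0.343, 0.14, 0.1], 0.75, [261.0, 154.0]), ([0.542, 0.183, 0.096], 0.5, [311.0, 189.0])]
flap [([0.535, -0.214, 0.136], 0.93, [164.0, 228.0]), ([0.293, -0.211, 0.091], 0.87, [138.0, 183.0]), ([0.327, 0.148, 0.124], 0.56, [260.0, 143.0])]
flap_bar [([0.535, -0.216, 0.135], 0.91, [163.0, 229.0]), ([0.294, -0.209, 0.08], 0.72, [140.0, 186.0]), ([0.323, 0.15, 0.126], 0.64, [261.0, 142.0]), ([0.544, 0.185, 0.094], 0.48, [312.0, 189.0])]
reader [([0.541, 0.185, 0.095], 0.95, [311.0, 188.0]), ([0.569, 0.011, 0.095], 0.63, [259.0, 217.0]), ([0.431, 0.349, 0.089], 0.61, [337.0, 152.0])]
reader_window [([0.541, 0.182, 0.093], 0.88, [310.0, 189.0]), ([0.43, 0.344, 0.083], 0.83, [335.0, 154.0]), ([0.572, 0.006, 0.095], 0.72, [258.0, 218.0])]
vial [([0.384, -0.012, 0.044], 0.87, [220.0, 192.0])]
reagent [([0.706, -0.02, 0.057], 0.65, [275.0, 270.0]), ([0.543, 0.183, 0.092], 0.49, [311.0, 190.0])]
plate []
{'intrinsics': array([[366.42494822,   0.        , 256.73699304],
       [  0.        , 366.
[... 372 characters left out ...]
 0.127], 0.92, [201.0, 291.0]), ([0.28, -0.198, 0.088], 0.83, [377.0, 297.0]), ([0.512, -0.204, 0.135], 0.64, [382.0, 184.0])]
flap_bar [([0.512, -0.204, 0.131], 0.93, [381.0, 184.0]), ([0.306, 0.157, 0.13], 0.79, [204.0, 289.0]), ([0.286, -0.202, 0.087], 0.76, [378.0, 294.0])]
reader [([0.529, 0.028, 0.151], 0.97, [267.0, 176.0]), ([0.414, 0.328, 0.105], 0.91, [124.0, 235.0]), ([0.508, 0.19, 0.15], 0.79, [186.0, 187.0])]
reader_window [([0.503, 0.188, 0.153], 0.95, [186.0, 189.0]), ([0.53, 0.024, 0.148], 0.86, [269.0, 175.0]), ([0.409, 0.33, 0.111], 0.71, [122.0, 238.0])]
vial [([0.373, -0.007, 0.075], 0.57, [284.0, 252.0]), ([0.51, -0.207, 0.134], 0.24, [383.0, 185.0])]
reagent []
plate []
```

View pics/s.png

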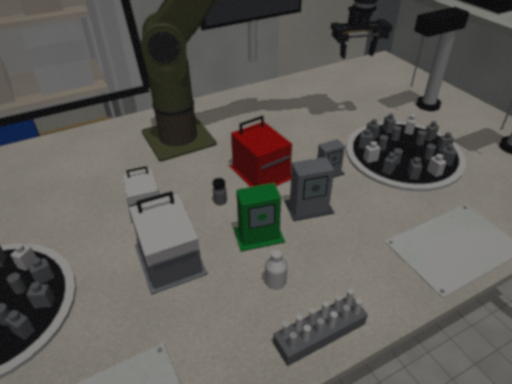

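View pics/t.png

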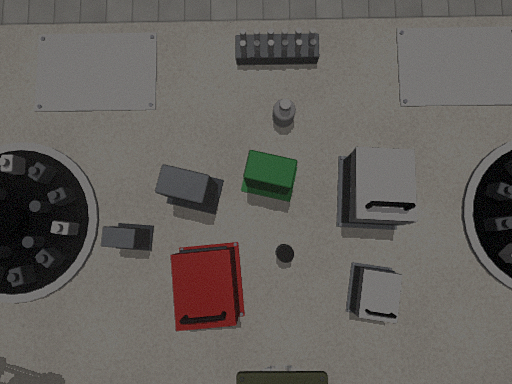

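Candidates for the bank are white large (top px 375,189), white small (374,292) and red (207,285). The large white one is the bank: it isn't red and is the larger of its colour. Candidates for the reader are grey large (186,187), grey small (124,237) and green (267,176). The large grey one is the reader.

Run:
```python
from h import *
import pickle
sel={'scene':{'bank':(167,239),'flap':(167,230),'flap_bar':(155,200),'reader':(311,188),'reader_window':(318,187),'vial':(220,192),'reagent':(277,270)},
'top':{'bank':(375,189),'flap':(382,184),'flap_bar':(390,205),'reader':(186,187),'vial':(284,252),'reagent':(284,112)}}
out={};crops=[]
for c in sel:
    im=r.snapshot(c);out[c]={'cal':r.get_calibration(c),'im':im.copy()}
    vis=cv2.resize(im,None,fx=3,fy=3,interpolation=cv2.INTER_CUBIC)
    for i,(n,p) in enumerate(sel[c].items()):
        L=[]
        for d in r.silhouettes(c,n):
            m=d['pixels'];y,x=np.nonzero(m)
            if len(x): L.append((np.hypot(x.mean()-p[0],y.mean()-p[1]),d['confidence'],m))
        if not L: print(c,n,'none');continue
        L.sort(key=lambda t:t[0]);d,cf,m=L[0];y,x=np.nonzero(m)
        print(c,n,round(d,1),round(cf,2),m.sum(),x.min(),x.max(),y.min(),y.max())
        out[c][n]=m
        M=cv2.resize(m.astype(np.uint8),None,fx=3,fy=3,interpolation=cv2.INTER_NEAREST)
        ct,_=cv2.findContours(M,cv2.RETR_EXTERNAL,cv2.CHAIN_APPROX_NONE)
        cv2.drawContours(vis,ct,-1,[(0,255,255),(255,255,0),(255,0,255),(0,255,255),(0,128,255),(0,255,0),(0,255,0)][i],1)
    B=[(115,180),(280,145)] if c=='scene' else [(325,135),(140,150)]
    for x,y in B: crops.append(vis[y*3:y*3+330,x*3:x*3+330])
pickle.dump(out,open('m.pkl','wb'))
g=np.vstack([np.hstack(crops[:2]),np.hstack(crops[2:])])
cv2.imwrite('pics/c1.png',cv2.resize(g,(600,600)))
```

```text
scene bank 2.9 0.96 5345 130 207 191 293
scene flap 4.2 0.61 3426 130 199 192 265
scene flap_bar 22.2 0.66 890 124 157 167 203
scene reader 1.4 0.93 2440 285 333 158 220
scene reader_window 7.6 0.59 2486 286 333 158 220
scene vial 1.2 0.75 368 212 227 177 205
scene reagent 1.6 0.77 684 265 287 251 289
top bank 1.6 0.82 6106 336 416 146 229
top flap 1.8 0.69 4825 351 416 147 223
top flap_bar 20.8 0.7 4808 351 416 147 223
top reader 3.3 0.85 2288 155 223 165 213
top vial 1.3 0.63 268 276 293 244 262
top reagent 1.3 0.75 530 272 294 99 127
```

View pics/c1.png

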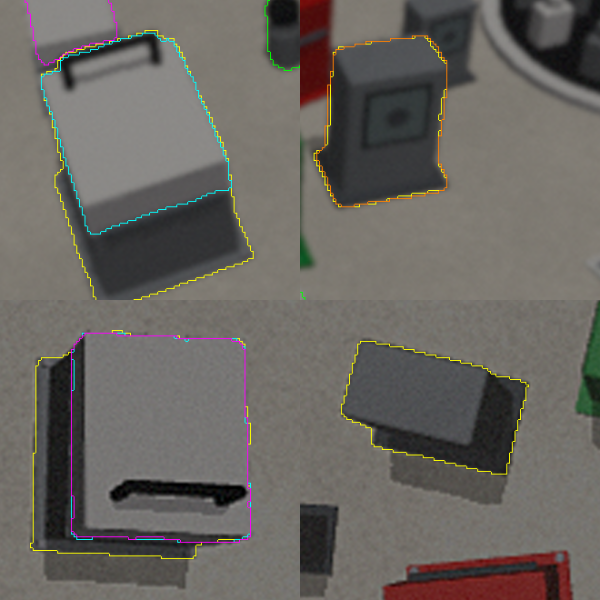

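The crop confirms both: a large white hood with black bar, and a large grey reader with its window facing +x. Now I'll fit the poses.

```bash
cat > fit.py <<'E'
from h import *
import pickle
from scipy.optimize import minimize
D=pickle.load(open('m.pkl','rb'))
def box(x0,x1,y0,y1,z0,z1): return np.array([[x,y,z] for x in(x0,x1) for y in(y0,y1) for z in(z0,z1)])
def render(cal,p,boxes):
    m=np.zeros((384*4,512*4),np.uint8);Rz=R.from_euler('z',p[2]).as_matrix()
    for b in boxes:
        uv=proj(cal,b@Rz.T+[p[0],p[1],0])
        cv2.fillConvexPoly(m,cv2.convexHull(((uv+.5)*4).astype(np.float32)).astype(np.int32),255)
    return cv2.resize(m,(512,384),interpolation=cv2.INTER_AREA)/255.
def fit(name,boxes,p0,cams=('scene','top')):
    def f(p,cs=cams):
        return sum(np.abs(render(D[c]['cal'],p,boxes)-D[c][name]).sum()/D[c][name].sum() for c in cs)
    for cs in [cams]+[(c,) for c in cams]:
        best=min((minimize(f,p0,args=(cs,),method='Nelder-Mead',options=dict(initial_simplex=np.array([p0,[p0[0]+.02*s,p0[1],p0[2]],[p0[0],p0[1]+.02,p0[2]],[p0[0],p0[1],p0[2]+.15*s]]),maxiter=200,xatol=1e-4)) for s in(1,-1)),key=lambda q:q.fun)
        print(name,cs,np.round(best.x,4),round(best.fun,3))
h=.15/2
fit('flap',[box(-h,h,-.06,.06,.085,.127)],[.53,-.2,0.])
fit('reader',[box(-.03,.03,-.05,.05,0,.15),box(-.0425,.0425,-.06,.06,0,.006)],[.51,.19,0.2])
for n,rad,H,p0 in(('vial',.02,.075,[.38,-.01,0]),('reagent',.026,.1,[.7,-.02,0])):
    a=np.linspace(0,6.28,16);c=np.c_[rad*np.cos(a),rad*np.sin(a),0*a]
    fit(n,[np.vstack([c,c+[0,0,H*(.75 if n=='reagent' else 1)]])],p0)
E
python3 fit.py
```

```text
flap ('scene', 'top') [ 0.5095 -0.2113 -0.0554] 0.2
flap ('scene',) [ 0.5052 -0.2091 -0.0749] 0.094
flap ('top',) [ 0.5115 -0.2137 -0.0423] 0.028
reader ('scene', 'top') [ 0.5159  0.1994 -0.2474] 0.094
reader ('scene',) [ 0.5178  0.1992 -0.2972] 0.054
reader ('top',) [ 0.5154  0.1988 -0.2431] 0.03
vial ('scene', 'top') [ 0.3707 -0.0087 -0.057 ] 0.219
vial ('scene',) [ 0.3706 -0.0087 -0.0637] 0.089
vial ('top',) [ 0.3705 -0.0093  0.0655] 0.127
reagent ('scene', 'top') [ 0.6937 -0.0121 -0.1014] 0.31
reagent ('scene',) [ 0.6938 -0.0116  0.0478] 0.149
reagent ('top',) [ 0.6908 -0.0125  0.0196] 0.136
```

```bash
cat > plan.py <<'E'
from h import *
import json
Q0=lambda yaw: R.from_matrix(np.array([[np.sin(yaw),np.cos(yaw),0],[-np.cos(yaw),np.sin(yaw),0],[0,0,-1.]]).T.T) # placeholder
def down(yaw):  # tool z down, tool y at angle yaw in world
    y=np.array([np.cos(yaw),np.sin(yaw),0]);z=np.array([0,0,-1.]);return R.from_matrix(np.c_[np.cross(y,z),y,z])
def plan(wps,cmd=None,vmax=.05,wmax=9):
    """wps: list of (pos,Rot[,vmax]); prints rows"""
    s=r.get_state(); p,q=(np.array(s['tool_pos']),R.from_quat(s['eef_rot'])) if cmd is None else cmd
    T=[];W=[]
    for w in wps:
        pt,qt=np.array(w[0]),w[1]; v=w[2] if len(w)>2 else vmax
        n=int(max(1,np.ceil(np.linalg.norm(pt-p)/v),np.ceil(np.degrees((q.inv()*qt).magnitude())/wmax)))
        for k in range(n,0,-1):
            dr=np.round(np.degrees((q.inv()*qt).as_rotvec())/k,1); dp=np.round(q.inv().apply(pt-p)/k,4)
            T.append(dp.tolist());W.append(dr.tolist()); p=p+q.apply(dp);q=q*R.from_rotvec(np.radians(dr))
    print(len(T),'rows');print(json.dumps(T));print(json.dumps(W));return p,q
E
sed -i '/placeholder/d' plan.py
python3 - <<'E'
from plan import *
y=-.045
print(r.get_state()['clock'])
plan([([.42,.33,.31],down(.7)),([.461,-.211,.31],down(y))])
E
```

```text
1.8
19 rows
[[-0.039, -0.0239, -0.0009], [-0.0406, -0.021, -0.0009], [-0.042, -0.018, -0.0009], [-0.0432, -0.0148, -0.0009], [-0.0442, -0.0116, -0.0009], [-0.045, -0.0084, -0.0009], [-0.0454, -0.005, -0.0009], [-0.0457, -0.0016, -0.001], [-0.04, -0.0289, -0.0], [-0.0419, -0.0261, -0.0], [-0.0435, -0.0232, -0.0], [-0.045, -0.0202, -0.0], [-0.0463, -0.017, -0.0], [-0.0473, -0.0139, -0.0], [-0.0482, -0.0106, -0.0], [-0.0488, -0.0073, -0.0], [-0.0491, -0.004, -0.0], [-0.0493, -0.0007, -0.0], [-0.0493, 0.0027, -0.0]]
[[0.0, -0.0, 4.2], [0.0, -0.0, 4.2], [0.0, -0.0, 4.2], [0.0, -0.0, 4.2], [0.0, -0.0, 4.2], [0.0, -0.0, 4.2], [0.0, -0.0, 4.3], [0.0, -0.0, 4.2], [0.0, -0.0, 3.9], [0.0, -0.0, 3.9], [0.0, -0.0, 3.9], [0.0, -0.0, 3.9], [0.0, -0.0, 3.9], [0.0, -0.0, 3.9], [0.0, -0.0, 3.9], [0.0, -0.0, 3.9], [0.0, -0.0, 3.8], [0.0, -0.0, 3.9], [0.0, -0.0, 3.8]]
```

Request:
{"api": "play_rows", "payload": {
  "translation": [
    [-0.039,-0.024,-0.001],
    [-0.041,-0.021,-0.001],
    [-0.042,-0.018,-0.001],
    [-0.043,-0.015,-0.001],
    [-0.044,-0.012,-0.001],
    [-0.045,-0.008,-0.001],
    [-0.045,-0.005,-0.001],
    [-0.046,-0.002,-0.001],
    [-0.04,-0.029,0],
    [-0.042,-0.026,0],
    [-0.044,-0.023,0],
    [-0.045,-0.02,0],
    [-0.046,-0.017,0],
    [-0.047,-0.014,0],
    [-0.048,-0.011,0],
    [-0.049,-0.007,0],
    [-0.049,-0.004,0],
    [-0.049,-0.001,0],
    [-0.049,0.003,0],
    [0,0,0]
  ],
  "delta_rot": [
    [0,0,4.2],
    [0,0,4.2],
    [0,0,4.2],
    [0,0,4.2],
    [0,0,4.2],
    [0,0,4.2],
    [0,0,4.3],
    [0,0,4.2],
    [0,0,3.9],
    [0,0,3.9],
    [0,0,3.9],
    [0,0,3.9],
    [0,0,3.9],
    [0,0,3.9],
    [0,0,3.9],
    [0,0,3.9],
    [0,0,3.8],
    [0,0,3.9],
    [0,0,3.8],
    [0,0,0]
  ],
  "grip": [1,1,1,1,1,1,1,1,1,1,1,1,1,1,1,1,1,1,1,1]
}}

```text
clock: 4.3
tool_pos: [0.4604, -0.215, 0.3109]
eef_rot: [0.725, 0.689, -0.001, 0.001]
contact_force: [-0.2, 1.3, -0.3]
opening: 1.002
finger_force: 0.0
```

Run:
```python
from h import *
import pickle
s=r.get_state();print(s['clock'],s['tool_pos'],R.from_quat(s['eef_rot']).as_matrix().round(3).tolist(),s['q'].round(2))
cal=r.get_calibration('wrist');im=r.snapshot('wrist');cv2.imwrite('pics/w1.png',im)
D=pickle.load(open('m.pkl','rb'));D['wrist']={'cal':cal,'im':im}
print(cal)
for n in('flap','bank','flap_bar'):
    for d in r.look_for('wrist',n)[:2]: print(n,np.round(d['point'],4),d['confidence'])
    for d in r.silhouettes('wrist',n)[:2]:
        m=d['pixels'];y,x=np.nonzero(m);print(' sil',d['confidence'],m.sum(),x.min(),x.max(),y.min(),y.max())
        D['wrist'].setdefault(n,m)
pickle.dump(D,open('m.pkl','wb'))
```

```text
4.3 [ 0.4604114  -0.21504105  0.3108972 ] [[0.052, 0.999, 0.001], [0.999, -0.052, -0.003], [-0.003, 0.001, -1.0]] [ 0.28  0.53  0.1   1.91 -0.07  0.7   0.37]
{'intrinsics': array([[279.38612346,   0.        , 248.59695402],
       [  0.        , 279.38612346, 192.76239396],
       [  0.        ,   0.        ,   1.        ]]), 'eye': array([ 0.46418058, -0.13914768,  0.39286435]), 'rotation': array([-0.15018962,  0.00329684, -0.02564442,  0.98831906])}
flap [ 0.2889 -0.2032  0.0857] 0.88
flap [ 0.512  -0.1988  0.1392] 0.73
 sil 0.86 18804 223 386 115 241
 sil 0.77 7361 41 145 133 212
bank [ 0.511  -0.1947  0.1359] 0.82
bank [ 0.2958 -0.1959  0.0793] 0.8
 sil 0.85 20493 222 387 104 242
 sil 0.58 9397 41 163 124 213
flap_bar [ 0.2838 -0.1982  0.0896] 0.95
flap_bar [ 0.5103 -0.2014  0.1336] 0.66
 sil 0.84 7277 41 144 133 212
 sil 0.8 18769 224 387 115 241
```

View pics/w1.png

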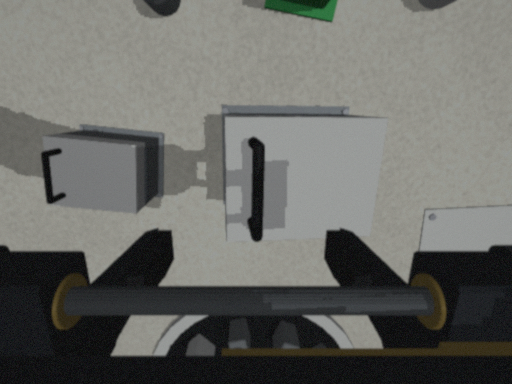

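The wrist view shows the large hood with its bar at px ≈(257, 143–236), unobstructed between the fingers.

```bash
sed -i '/^h=/,$d' fit.py
python3 - <<'E'
from fit import *
h=.075
fit('flap',[box(-h,h,-.06,.06,.085,.127)],[.511,-.213,-.04],('top','wrist'))
im=D['wrist']['im'];cal=D['wrist']['cal']
g=im.max(2).astype(int); m=(g<45); m[:, :235]=0;m[:,280:]=0;m[:135]=0;m[240:]=0
for a,b in((150,165),(170,185),(190,205),(210,225)):
    y,x=np.nonzero(m[a:b]); print(a,b,x.mean().round(2),np.ptp(x),ray(cal,(x.mean(),(a+b)/2-.5),.160).round(4))
for y0 in(.511,.514): 
  pass
print(proj(cal,[[.461,-.211-.03,.16],[.461,-.211+.03,.16]]))
E
```

```text
flap ('top', 'wrist') [ 0.5122 -0.2133 -0.0416] 0.08
flap ('top',) [ 0.5115 -0.2138 -0.0418] 0.028
flap ('wrist',) [ 0.5126 -0.2116 -0.0507] 0.041
150 165 258.0 10 [ 0.4702 -0.1805  0.16  ]
170 185 257.57 10 [ 0.4691 -0.1978  0.16  ]
190 205 257.39 10 [ 0.4682 -0.2158  0.16  ]
210 225 255.54 13 [ 0.4658 -0.2346  0.16  ]
[[250.59999913 223.85261276]
 [247.06250493 158.13584743]]
```

Run:
```python
from fit import *
for c,px in (('top',(365,420,196,216)),('scene',(130,180,188,215))):
    im=D[c]['im'];cal=D[c]['cal'];x0,x1,y0,y1=px
    g=im.max(2); m=np.zeros(g.shape,bool);m[y0:y1,x0:x1]=g[y0:y1,x0:x1]<50
    if c=='top':
        for u in range(372,412,8):
            v=np.nonzero(m[:,u:u+8].any(1))[0]; yy,xx=np.nonzero(m[:,u:u+8]); print(u,yy.mean(),np.ptp(yy),ray(cal,(u+3.5,yy.mean()),.16).round(4))
Rz=R.from_euler('z',-.045).as_matrix();o=np.array([.512,-.213,0])
P=np.array([[-.05,s,.16] for s in(-.033,0,.033)])@Rz.T+o
C=np.array([[a,b,.127] for a in(-.075,.075) for b in(-.06,.06)])@Rz.T+o
for c in D: print(c,proj(D[c]['cal'],P).round(1).tolist(),proj(D[c]['cal'],C).round(1).tolist())
w=D['wrist']['im'];print(w[190,235:280].max(1).tolist());print(w[190,215:235].max(1).tolist(),w[190,370:395].max(1).tolist())
```

```text
372 203.0 4 [ 0.4713 -0.182   0.16  ]
380 203.57575757575756 4 [ 0.47   -0.1975  0.16  ]
388 203.94871794871796 4 [ 0.4691 -0.2129  0.16  ]
396 204.3684210526316 5 [ 0.4681 -0.2283  0.16  ]
404 205.98181818181817 7 [ 0.4648 -0.2436  0.16  ]
scene [[139.4, 204.8], [153.4, 200.6], [167.1, 196.5]] [[128.1, 212.1], [176.7, 197.4], [144.0, 255.2], [197.2, 237.1]]
top [[407.7, 208.2], [390.6, 207.6], [373.5, 207.0]] [[414.8, 222.0], [355.1, 219.9], [414.1, 149.1], [355.6, 147.3]]
wrist [[250.3, 226.6], [250.1, 191.9], [249.9, 154.2]] [[226.3, 237.5], [222.4, 119.3], [369.4, 236.5], [385.3, 118.1]]
[155, 157, 156, 154, 154, 150, 134, 123, 122, 121, 123, 122, 122, 120, 121, 117, 94, 59, 28, 14, 16, 24, 14, 15, 23, 13, 24, 18, 65, 108, 119, 124, 122, 123, 121, 121, 121, 122, 123, 120, 121, 122, 120, 122, 120]
[114, 111, 107, 107, 107, 110, 109, 103, 88, 79, 93, 138, 151, 153, 156, 156, 158, 154, 154, 154] [155, 156, 155, 155, 154, 154, 153, 148, 146, 147, 147, 148, 147, 151, 149, 148, 148, 147, 148, 149, 147, 148, 147, 148, 150]
```

Run:
```python
from plan import *
plan([([.467,-.211,.21],down(-.06),.03)])
```

```text
4 rows
[[-0.0004, 0.0015, 0.0252], [-0.0004, 0.0016, 0.0252], [-0.0004, 0.0015, 0.0252], [-0.0003, 0.0016, 0.0251]]
[[-0.0, -0.0, 0.3], [-0.0, -0.0, 0.2], [-0.0, -0.0, 0.3], [-0.0, -0.0, 0.2]]
```

Request:
{"api": "play_rows", "payload": {
  "translation": [
    [-0.0004,0.0015,0.0252],
    [-0.0004,0.0016,0.0252],
    [-0.0004,0.0015,0.0252],
    [-0.0003,0.0016,0.0251],
    [0,0,0],
    [0,0,0],
    [0,0,0],
    [0,0,0],
    [0,0,0],
    [0,0,0],
    [0,0,0]
  ],
  "delta_rot": [
    [0,0,0.3],
    [0,0,0.2],
    [0,0,0.3],
    [0,0,0.2],
    [0,0,0],
    [0,0,0],
    [0,0,0],
    [0,0,0],
    [0,0,0],
    [0,0,0],
    [0,0,0]
  ],
  "grip": [1,1,1,1,1,-1,-1,-1,-1,-1,-1],
  "squeeze": 6
}}

```text
clock: 6.02
tool_pos: [0.4668, -0.2125, 0.21]
eef_rot: [0.729, 0.685, 0.0, -0.0]
contact_force: [0.2, -1.1, 0.2]
opening: 0.344
finger_force: 0.0
```

Request:
{"api": "play_rows", "payload": {
  "translation": [
    [0,0,0],
    [0,0,0],
    [0,0,0],
    [0,0,0],
    [0,0,0]
  ],
  "delta_rot": [
    [0,0,0],
    [0,0,0],
    [0,0,0],
    [0,0,0],
    [0,0,0]
  ],
  "grip": [-1,-1,-1,-1,-1]
}}

```text
clock: 6.65
tool_pos: [0.4676, -0.2125, 0.21]
eef_rot: [0.729, 0.685, 0.0, 0.001]
contact_force: [3.3, -0.4, -2.9]
opening: 0.075
finger_force: 6.0
```

Run:
```python
from plan import *
s=r.get_state();p=np.array(s['tool_pos']);print(p)
psi=-.06;u=np.array([np.cos(psi),np.sin(psi),0]);q=R.from_quat(s['eef_rot'])
a0=np.arctan2(.075,-.125);L=np.hypot(.075,.125)
b0=np.array([.4690,-.2125,.210]);hg=b0+.125*u-[0,0,.075]
W=[(hg+L*(np.cos(a0-t)*u+[0,0,np.sin(a0-t)]),q) for t in np.linspace(0,1.75,19)[1:]]
print(W[-1][0]);plan(W)
```

```text
[ 0.46761783 -0.21253744  0.21003028]
[ 0.68968188 -0.22575682  0.24462979]
18 rows
[[0.0001, 0.0093, -0.0117], [0.0, 0.009, -0.011], [0.0001, 0.01, -0.01], [-0.0, 0.0109, -0.009], [-0.0, 0.0118, -0.0079], [0.0, 0.0124, -0.0067], [0.0, 0.0131, -0.0055], [0.0, 0.0136, -0.0042], [0.0001, 0.0138, -0.0028], [-0.0, 0.0141, -0.0015], [0.0, 0.0142, -0.0001], [0.0, 0.0141, 0.0012], [0.0001, 0.0139, 0.0027], [-0.0, 0.0136, 0.0039], [0.0, 0.0132, 0.0053], [0.0, 0.0125, 0.0065], [0.0, 0.0119, 0.0077], [0.0001, 0.0111, 0.0089]]
[[0.0, 0.0, 0.0], [0.0, 0.0, 0.0], [0.0, 0.0, 0.0], [0.0, 0.0, 0.0], [0.0, 0.0, 0.0], [0.0, 0.0, 0.0], [0.0, 0.0, 0.0], [0.0, 0.0, 0.0], [0.0, 0.0, 0.0], [0.0, 0.0, 0.0], [0.0, 0.0, 0.0], [0.0, 0.0, 0.0], [0.0, 0.0, 0.0], [0.0, 0.0, 0.0], [0.0, 0.0, 0.0], [0.0, 0.0, 0.0], [0.0, 0.0, 0.0], [0.0, 0.0, 0.0]]
```

Request:
{"api": "play_rows", "payload": {
  "translation": [
    [0,0.0093,-0.0117],
    [0,0.009,-0.011],
    [0,0.01,-0.01],
    [0,0.011,-0.009],
    [0,0.0118,-0.0079],
    [0,0.0124,-0.0067]
  ],
  "delta_rot": [
    [0,0,0],
    [0,0,0],
    [0,0,0],
    [0,0,0],
    [0,0,0],
    [0,0,0]
  ],
  "grip": [-1,-1,-1,-1,-1,-1],
  "squeeze": 12
}}

```text
clock: 7.4
tool_pos: [0.5306, -0.2158, 0.2635]
eef_rot: [0.728, 0.685, -0.0, -0.001]
contact_force: [7.3, -1.7, -25.7]
opening: 0.093
finger_force: 13.8
```

Request:
{"api": "play_rows", "payload": {
  "translation": [
    [0,0,0],
    [0,0,0]
  ],
  "delta_rot": [
    [0,0,0],
    [0,0,0]
  ],
  "grip": [-1,-1]
}}

```text
clock: 7.65
tool_pos: [0.5308, -0.2158, 0.2637]
eef_rot: [0.728, 0.685, 0.0, -0.001]
contact_force: [7.9, -1.4, -21.3]
opening: 0.092
finger_force: 13.5
```

Run:
```python
from h import *
s=r.get_state();print(s['tool_pos'],s['contact_force'],s['moment'],s['opening'])
a=r.snapshot('scene');cv2.imwrite('pics/s2.png',cv2.resize(a[120:300,90:270],(720,720),interpolation=cv2.INTER_CUBIC)[:600])
```

```text
[ 0.53079985 -0.2157684   0.26367126] [  7.85405556  -1.44337069 -21.26312423] [-0.39655532 -1.55876573  0.00168891] 0.09150591091033776
```

View pics/s2.png

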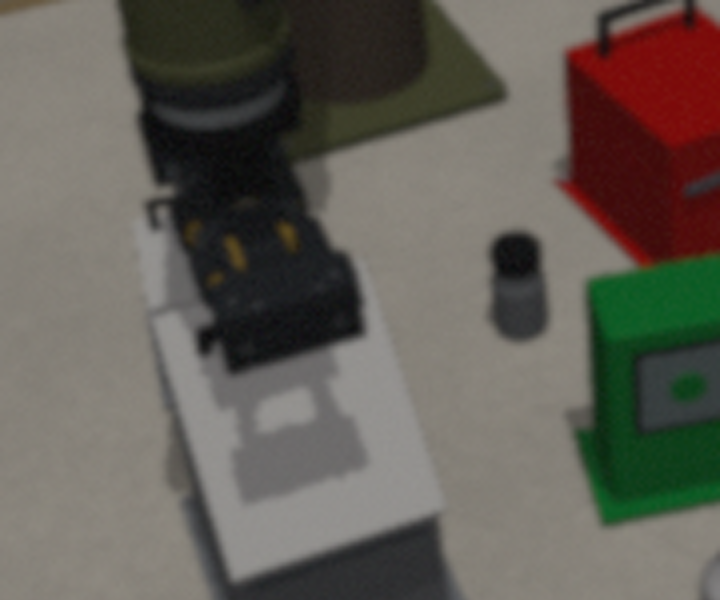

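The hood is following the bar partway up, with its near-left corner at scene px ≈(128,197). I'll check the angle against the model.

Run:
```python
from fit import *
cal=D['scene']['cal'];Rz=R.from_euler('z',-.06).as_matrix()
for cx in(.513,.519):
  for th in(0,.3,.5,.6,.7):
    Ry=R.from_euler('y',th).as_matrix()
    P=np.array([[-.15,-.06,.042],[-.15,.06,.042],[0,-.06,.042],[0,.06,.042],[-.125,0,.075]])@Ry.T+[.075,0,.085]
    P=P@Rz.T+[cx,-.2095,0]; print(cx,th,proj(cal,P).round(0).tolist(),P[-1].round(3))
```

```text
0.513 0 [[130.0, 211.0], [179.0, 197.0], [145.0, 255.0], [198.0, 237.0], [155.0, 200.0]] [ 0.463 -0.207  0.16 ]
0.513 0.3 [[128.0, 203.0], [179.0, 189.0], [147.0, 259.0], [200.0, 242.0], [156.0, 197.0]] [ 0.491 -0.208  0.194]
0.513 0.5 [[128.0, 200.0], [180.0, 185.0], [148.0, 263.0], [202.0, 245.0], [158.0, 197.0]] [ 0.514 -0.21   0.211]
0.513 0.6 [[128.0, 200.0], [181.0, 185.0], [148.0, 265.0], [202.0, 247.0], [159.0, 198.0]] [ 0.527 -0.21   0.217]
0.513 0.7 [[128.0, 200.0], [182.0, 185.0], [149.0, 267.0], [203.0, 248.0], [160.0, 200.0]] [ 0.541 -0.211  0.223]
0.519 0 [[131.0, 213.0], [180.0, 199.0], [146.0, 257.0], [200.0, 239.0], [156.0, 202.0]] [ 0.469 -0.207  0.16 ]
0.519 0.3 [[129.0, 205.0], [180.0, 190.0], [148.0, 261.0], [201.0, 243.0], [157.0, 198.0]] [ 0.497 -0.208  0.194]
0.519 0.5 [[129.0, 202.0], [181.0, 187.0], [149.0, 265.0], [203.0, 247.0], [158.0, 199.0]] [ 0.52  -0.21   0.211]
0.519 0.6 [[129.0, 201.0], [182.0, 186.0], [149.0, 267.0], [203.0, 248.0], [160.0, 200.0]] [ 0.533 -0.21   0.217]
0.519 0.7 [[129.0, 202.0], [183.0, 186.0], [150.0, 269.0], [204.0, 250.0], [161.0, 202.0]] [ 0.547 -0.211  0.223]
```

Request:
{"api": "play_rows", "payload": {
  "translation": [
    [0,0,0],
    [0,0,0],
    [0,0,0]
  ],
  "delta_rot": [
    [0,0,0],
    [0,0,0],
    [0,0,0]
  ],
  "grip": [-0.55,-0.55,-0.55]
}}

```text
clock: 8.07
tool_pos: [0.5298, -0.2165, 0.2667]
eef_rot: [0.729, 0.685, -0.0, -0.0]
contact_force: [0.2, -0.2, -0.5]
opening: 0.225
finger_force: 0.0
```

Request:
{"api": "play_rows", "payload": {
  "translation": [
    [0,0,0],
    [0,0,0],
    [0,0,0],
    [0,0,0]
  ],
  "delta_rot": [
    [0,0,0],
    [0,0,0],
    [0,0,0],
    [0,0,0]
  ],
  "grip": [-1,-1,-1,-1],
  "squeeze": 5
}}

```text
clock: 8.57
tool_pos: [0.5302, -0.2165, 0.2665]
eef_rot: [0.729, 0.685, 0.0, 0.0]
contact_force: [-1.7, 0.1, 2.7]
opening: 0.107
finger_force: 4.7
```

Request:
{"api": "play_rows", "payload": {
  "translation": [
    [0,0.0131,-0.0055],
    [0,0.0136,-0.0042],
    [0,0.0138,-0.0028],
    [0,0.0141,-0.0015],
    [0,0.0142,0],
    [0,0.0141,0.0012]
  ],
  "delta_rot": [
    [0,0,0],
    [0,0,0],
    [0,0,0],
    [0,0,0],
    [0,0,0],
    [0,0,0]
  ],
  "grip": [-1,-1,-1,-1,-1,-1]
}}

```text
clock: 9.32
tool_pos: [0.6114, -0.2215, 0.2771]
eef_rot: [0.729, 0.685, -0.002, -0.002]
contact_force: [-2.3, -1.1, -6.0]
opening: 0.111
finger_force: 5.0
```

Request:
{"api": "play_rows", "payload": {
  "translation": [
    [0,0.0139,0.0027],
    [0,0.0136,0.0039],
    [0,0.0132,0.0053],
    [0,0.0125,0.0065],
    [0,0.0119,0.0077],
    [0,0.0111,0.0089],
    [0,0,0]
  ],
  "delta_rot": [
    [0,0,0],
    [0,0,0],
    [0,0,0],
    [0,0,0],
    [0,0,0],
    [0,0,0],
    [0,0,0]
  ],
  "grip": [-1,-1,-1,-1,-1,-1,-1]
}}

```text
clock: 10.2
tool_pos: [0.6856, -0.2262, 0.2405]
eef_rot: [0.729, 0.685, -0.004, -0.005]
contact_force: [-6.2, 0.1, -6.5]
opening: 0.109
finger_force: 5.0
```

Request:
{"api": "play_rows", "payload": {
  "translation": [
    [0,0,0],
    [0,0,0],
    [0,0.002,-0.015],
    [0,0.004,-0.025],
    [0,0.005,-0.04],
    [0,0,-0.05],
    [0,-0.03,-0.04],
    [0,-0.05,0],
    [0,-0.05,0],
    [0,-0.05,0],
    [0,0,0]
  ],
  "delta_rot": [
    [0,0,0],
    [0,0,0],
    [0,0,0],
    [0,0,0],
    [0,0,0],
    [0,0,0],
    [0,0,0],
    [0,0,0],
    [0,0,0],
    [0,0,0],
    [0,0,0]
  ],
  "grip": [-0.55,-0.55,-0.55,-0.55,-0.55,-0.3,0.3,1,1,1,1]
}}

```text
clock: 11.58
tool_pos: [0.5169, -0.2163, 0.4161]
eef_rot: [0.73, 0.684, -0.0, 0.0]
contact_force: [1.8, 0.4, 0.2]
opening: 0.882
finger_force: 0.0
```

Run:
```python
from h import *
import pickle
s=r.get_state();print(s['clock'],s['tool_pos'],s['contact_force'].round(1))
D={}
for c in('wrist','top','scene'):
    cal=r.get_calibration(c);im=r.snapshot(c);D[c]={'cal':cal,'im':im.copy()}
    for n in('plate','plate_glass','blank_a','flap'):
        for d in r.look_for(c,n)[:3]: print(c,n,np.round(d['point'],4),round(d['confidence'],2),proj(cal,d['point'])[0].round())
pickle.dump(D,open('m2.pkl','wb'))
w=D['wrist']['im'];t=D['top']['im'][130:250,320:440];sc=D['scene']['im'][170:300,110:230]
f=lambda a:cv2.resize(a,(300,300),interpolation=cv2.INTER_CUBIC)
cv2.imwrite('pics/o.png',np.hstack([cv2.resize(w,(500,375)),np.vstack([f(t),f(sc)])[:600:1]] if 0 else [np.vstack([cv2.resize(w,(500,375)),np.zeros((225,500,3),np.uint8)]),np.vstack([f(t),f(sc)])]))
```

```text
11.575 [ 0.51685518 -0.21632996  0.41611529] [1.8 0.4 0.2]
wrist plate [ 0.4937 -0.2036  0.0863] 0.88 [232. 152.]
wrist plate_glass [ 0.493  -0.203   0.0892] 0.63 [232. 152.]
wrist plate_glass [ 0.6056 -0.2097  0.0827] 0.29 [308. 151.]
wrist blank_a [ 0.4675 -0.2032  0.085 ] 0.85 [215. 153.]
wrist blank_a [ 0.5151 -0.2074  0.0926] 0.49 [247. 155.]
wrist flap [ 0.6324 -0.2159  0.1958] 0.89 [353. 171.]
wrist flap [ 0.2899 -0.2021  0.0859] 0.79 [ 96. 160.]
top plate [ 0.4901 -0.2014  0.096 ] 0.65 [375. 196.]
top plate_glass [ 0.489  -0.2023  0.0878] 0.7 [374. 197.]
top blank_a [ 0.5119 -0.2082  0.0897] 0.54 [377. 186.]
top flap [ 0.2807 -0.2005  0.0895] 0.95 [378. 297.]
top flap [ 0.6269 -0.2213  0.1584] 0.93 [392. 125.]
top flap [0.305  0.1599 0.1308] 0.88 [202. 290.]
scene flap [0.3219 0.1489 0.1284] 0.97 [260. 141.]
scene flap [ 0.3006 -0.2114  0.0869] 0.89 [139. 186.]
scene flap [ 0.6446 -0.2224  0.1983] 0.68 [173. 242.]
```

View pics/o.png

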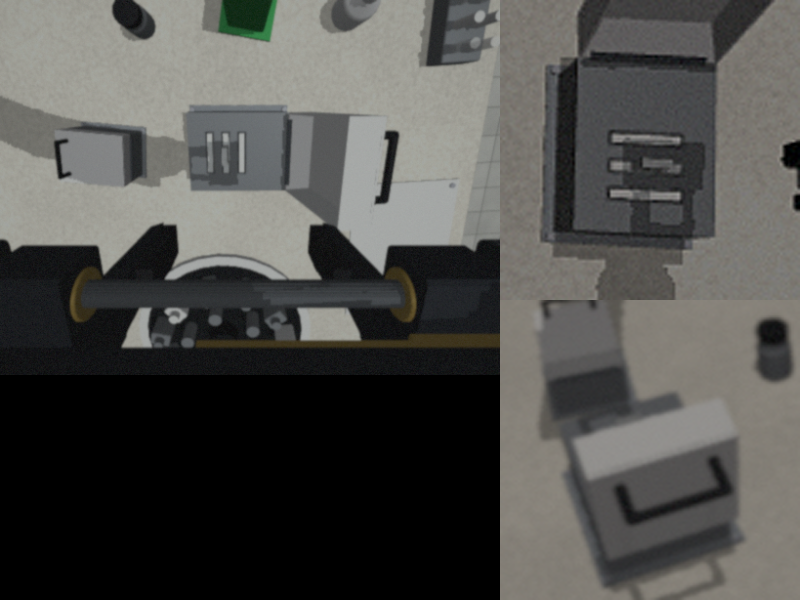

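The hood stands open. The plate with its tab is in the middle slot, with bright blanks on either side of it (wrist px ≈215, 232 and 247, row 153). I'll locate it from the two blanks.

Run:
```python
from h import *
import pickle
D=pickle.load(open('m2.pkl','rb'))
for c,(x0,x1,y0,y1) in (('wrist',(200,262,125,185)),('top',(350,405,175,215))):
    im=D[c]['im'].max(2);cal=D[c]['cal'];sub=im[y0:y1,x0:x1]
    m=(sub>125).astype(np.uint8)
    n,l,st,ce=cv2.connectedComponentsWithStats(m)
    P=[]
    for i in range(1,n):
        if st[i,4]<12: continue
        ys,xs=np.nonzero(l==i)
        W=np.array([ray(cal,(x+x0,y+y0),.087)[:2] for x,y in zip(xs,ys)])
        cc=W.mean(0);e=np.linalg.eigh(np.cov(W.T));v=e[1][:,1];v=v*np.sign(v[1])
        print(c,st[i].tolist(),cc.round(4),'yaw',round(np.arctan2(-v[0],v[1]),3),'len',np.ptp(W@v).round(4),np.ptp(W@e[1][:,0]).round(4))
    # mask-based
for c in('wrist','top'):
    r.snapshot(c)
    for n,z in(('plate',.119),('blank_a',.087)):
        for d in r.silhouettes(c,n)[:3]:
            ys,xs=np.nonzero(d['pixels']); print(c,n,round(d['confidence'],2),len(xs),xs.min(),xs.max(),ys.min(),ys.max(),ray(D[c]['cal'],(xs.mean(),ys.mean()),z).round(4))
s=r.get_state();print(s['tool_pos'],s['clock'])
a=D['wrist']['im'][120:190,195:270];cv2.imwrite('pics/z.png',cv2.resize(a,(750,700),interpolation=cv2.INTER_CUBIC)[:600])
```

```text
wrist [45, 11, 5, 40, 196] [ 0.5149 -0.2103] yaw -0.067 len 0.058 0.006
wrist [12, 12, 5, 38, 117] [ 0.4671 -0.2028] yaw -0.072 len 0.0551 0.0062
wrist [28, 12, 6, 11, 57] [ 0.4923 -0.1875] yaw -0.012 len 0.0146 0.0078
wrist [28, 40, 5, 11, 24] [ 0.4886 -0.2301] yaw 0.171 len 0.0159 0.0053
top [15, 9, 17, 3, 24] [ 0.5168 -0.1991] yaw -0.007 len 0.0342 0.0044
top [15, 31, 8, 3, 18] [ 0.4686 -0.1893] yaw -0.07 len 0.015 0.005
top [30, 32, 12, 3, 28] [ 0.4662 -0.2259] yaw -0.029 len 0.0235 0.0047
wrist plate 0.62 310 224 232 136 177 [ 0.49   -0.2046  0.119 ]
wrist blank_a 0.56 192 241 247 137 175 [ 0.5114 -0.2061  0.087 ]
wrist blank_a 0.5 247 210 216 137 176 [ 0.4643 -0.2079  0.087 ]
top plate 0.55 137 363 391 194 199 [ 0.4878 -0.1971  0.119 ]
top plate 0.18 524 272 294 99 127 [ 0.668  -0.0085  0.119 ]
[ 0.52031873 -0.21581687  0.41407619] 12.625
```

View pics/z.png

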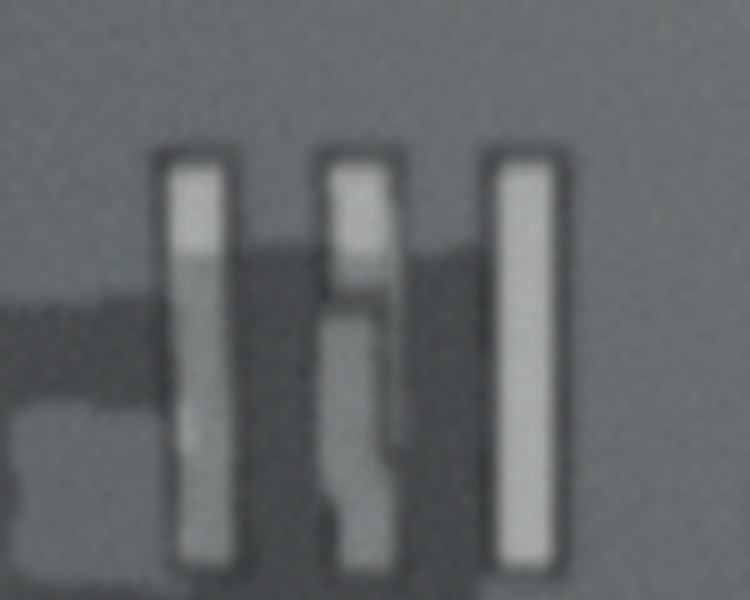

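Run:
```python
from plan import *
plan([([.491,-.2085,.28],down(-.068))])
```

```text
3 rows
[[0.0018, -0.0099, 0.0447], [0.0018, -0.0099, 0.0447], [0.0018, -0.0099, 0.0447]]
[[-0.0, -0.0, 0.1], [-0.0, -0.0, 0.1], [-0.0, -0.0, 0.1]]
```

Request:
{"api": "play_rows", "payload": {
  "translation": [
    [0.0018,-0.0099,0.0447],
    [0.0018,-0.0099,0.0447],
    [0.0018,-0.0099,0.0447],
    [0,0,0],
    [0,0,0],
    [0,0,0]
  ],
  "delta_rot": [
    [0,0,0.1],
    [0,0,0.1],
    [0,0,0.1],
    [0,0,0],
    [0,0,0],
    [0,0,0]
  ],
  "grip": [0.2,0.2,0.2,0.2,0.2,0.2]
}}

```text
clock: 13.38
tool_pos: [0.4926, -0.2091, 0.2819]
eef_rot: [0.73, 0.683, 0.001, 0.002]
contact_force: [-0.2, -0.4, 0.6]
opening: 0.601
finger_force: 0.0
```

Run:
```python
from h import *
import pickle
s=r.get_state();print(s['tool_pos'],s['clock'])
cal=r.get_calibration('wrist');im=r.snapshot('wrist')
for n,z in(('plate',.119),('blank_a',.087)):
    for d in r.look_for('wrist',n)[:2]: print(n,np.round(d['point'],4),round(d['confidence'],2))
    for d in r.silhouettes('wrist',n)[:3]:
        ys,xs=np.nonzero(d['pixels']); print(n,round(d['confidence'],2),len(xs),xs.min(),xs.max(),ys.min(),ys.max(),ray(cal,(xs.mean(),ys.mean()),z).round(4))
pickle.dump((cal,im),open('m3.pkl','wb'))
uv=proj(cal,[.491,-.2085,.087])[0];print(uv)
# grid overlay: predicted outlines
v=cv2.resize(im,None,fx=6,fy=6,interpolation=cv2.INTER_CUBIC)
Rz=R.from_euler('z',-.068).as_matrix()
def poly(cx,cy,w,l,z,col):
    P=np.array([[cx+a*w/2,cy+b*l/2,0] for a,b in((-1,-1),(1,-1),(1,1),(-1,1))])@Rz.T+[.491,-.2085,z]
    cv2.polylines(v,[((proj(cal,P)+.5)*6).astype(np.int32)],True,col,1)
for x in(-.024,.024): poly(x,0,.008,.06,.087,(0,255,255))
for x in(-.024,0,.024): poly(x,0,.011,.063,.085,(255,255,0))
poly(0,0,.008,.026,.119,(0,0,255))
c=(uv*6).astype(int);cv2.imwrite('pics/z2.png',v[max(0,c[1]-300):c[1]+300,max(0,c[0]-350):c[0]+350])
```

```text
[ 0.49255561 -0.20906695  0.28185745] 13.375
plate [ 0.4925 -0.1981  0.1146] 0.86
plate 0.72 488 242 250 154 211 [ 0.4916 -0.1998  0.119 ]
blank_a [ 0.4654 -0.2026  0.0845] 0.98
blank_a [ 0.5146 -0.2077  0.0906] 0.92
blank_a 0.71 520 264 273 153 211 [ 0.5142 -0.2084  0.087 ]
[246.288731   183.26791334]
```

View pics/z2.png

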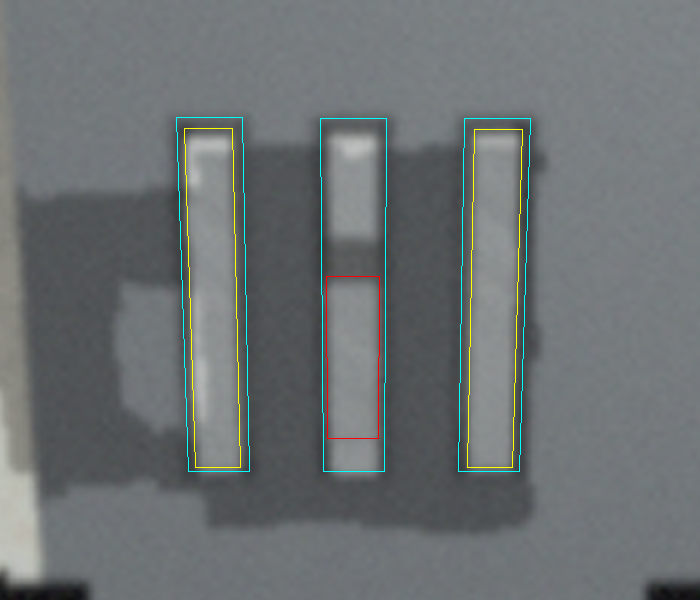

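Run:
```python
from plan import *
plan([([.491,-.2092,.155],down(-.068),.025)])
```

```text
6 rows
[[-0.0001, -0.0001, 0.0209], [-0.0001, -0.0001, 0.0209], [-0.0001, -0.0001, 0.021], [-0.0001, -0.0001, 0.0209], [-0.0001, -0.0001, 0.021], [-0.0001, -0.0, 0.0209]]
[[0.0, 0.0, 0.0], [0.0, 0.0, 0.0], [0.0, 0.0, 0.0], [0.0, 0.0, 0.0], [0.0, 0.0, 0.0], [0.1, 0.0, 0.1]]
```

Request:
{"api": "play_rows", "payload": {
  "translation": [
    [-0.0001,-0.0001,0.0209],
    [-0.0001,-0.0001,0.0209],
    [-0.0001,-0.0001,0.021],
    [-0.0001,-0.0001,0.0209],
    [-0.0001,-0.0001,0.021],
    [-0.0001,0,0.0209],
    [0,0,0],
    [0,0,0],
    [0,0,0],
    [0,0,0],
    [0,0,0],
    [0,0,0],
    [0,0,0]
  ],
  "delta_rot": [
    [0,0,0],
    [0,0,0],
    [0,0,0],
    [0,0,0],
    [0,0,0],
    [0,0,0],
    [0,0,0],
    [0,0,0],
    [0,0,0],
    [0,0,0],
    [0,0,0],
    [0,0,0],
    [0,0,0]
  ],
  "grip": [0.2,0.2,0.2,0.2,0.2,0.2,0.2,-0.4,-0.8,-1,-1,-1,-1],
  "squeeze": 8
}}

```text
clock: 15.25
tool_pos: [0.4907, -0.2091, 0.1546]
eef_rot: [0.73, 0.683, 0.0, 0.0]
contact_force: [-1.1, -0.7, 1.2]
opening: 0.089
finger_force: 8.0
```

Request:
{"api": "play_rows", "payload": {
  "translation": [
    [0,0,0],
    [0,0,0],
    [0,0,-0.005],
    [0,0,-0.01],
    [0,0,-0.01],
    [0,0,0]
  ],
  "delta_rot": [
    [0,0,0],
    [0,0,0],
    [0,0,0],
    [0,0,0],
    [0,0,0],
    [0,0,0]
  ],
  "grip": [-1,-1,-1,-1,-1,-1],
  "squeeze": 18
}}

```text
clock: 16.0
tool_pos: [0.491, -0.2093, 0.1804]
eef_rot: [0.73, 0.683, 0.0, 0.001]
contact_force: [0.5, 0.6, -1.6]
opening: 0.088
finger_force: 18.0
```

Run:
```python
from plan import *
c=plan([([.491,-.2093,.225],down(-.068),.012),([.491,-.2093,.33],down(-.068),.03),([.51,-.03,.33],down(-.15),.04),([.603,.1767,.33],down(-.25),.04)])
```

```text
19 rows
[[-0.0, 0.0, -0.0111], [-0.0, 0.0, -0.0112], [-0.0, 0.0001, -0.0111], [-0.0, 0.0, -0.0112], [-0.0, 0.0, -0.0262], [-0.0, 0.0, -0.0263], [-0.0, 0.0, -0.0262], [-0.0001, 0.0, -0.0263], [0.036, 0.0014, -0.0], [0.0361, 0.0008, -0.0], [0.0361, 0.0002, -0.0], [0.036, -0.0004, -0.0], [0.0361, -0.001, -0.0001], [0.0364, 0.0102, -0.0], [0.0365, 0.0096, -0.0], [0.0367, 0.0089, -0.0], [0.0368, 0.0084, -0.0], [0.037, 0.0077, -0.0], [0.0371, 0.0071, -0.0001]]
[[0.0, 0.0, 0.0], [0.0, 0.0, 0.0], [0.1, 0.0, 0.0], [0.0, 0.0, 0.0], [0.0, 0.0, 0.0], [0.0, 0.0, 0.0], [0.0, 0.0, 0.0], [0.0, 0.0, 0.0], [0.0, 0.0, 0.9], [0.0, 0.0, 1.0], [0.0, 0.0, 0.9], [0.0, 0.0, 1.0], [0.0, 0.0, 0.9], [0.0, 0.0, 1.0], [0.0, 0.0, 1.0], [0.0, 0.0, 0.9], [0.0, 0.0, 1.0], [0.0, 0.0, 0.9], [0.0, 0.0, 1.0]]
```

Request:
{"api": "play_rows", "payload": {
  "translation": [
    [0,0,-0.0111],
    [0,0,-0.0112],
    [0,0,-0.0111],
    [0,0,-0.0112],
    [0,0,-0.0262],
    [0,0,-0.0262],
    [0,0,-0.0262],
    [0,0,-0.0262],
    [0,0,0]
  ],
  "delta_rot": [
    [0,0,0],
    [0,0,0],
    [0,0,0],
    [0,0,0],
    [0,0,0],
    [0,0,0],
    [0,0,0],
    [0,0,0],
    [0,0,0]
  ],
  "grip": [-1,-1,-1,-1,-1,-1,-1,-1,-1]
}}

```text
clock: 17.12
tool_pos: [0.4913, -0.2095, 0.3307]
eef_rot: [0.73, 0.683, 0.001, 0.002]
contact_force: [-0.2, -0.2, -2.4]
opening: 0.091
finger_force: 18.0
```

Request:
{"api": "play_rows", "payload": {
  "translation": [
    [0.02,0.001,0],
    [0.036,0.001,0],
    [0.036,0.0005,0],
    [0.036,0,0],
    [0.036,-0.0005,0],
    [0.036,0.003,0],
    [0.036,0.01,0],
    [0.036,0.0095,0],
    [0.037,0.009,0],
    [0.037,0.008,0],
    [0.037,0.008,0],
    [0.02,0.004,0],
    [0,0,0],
    [0,0,0]
  ],
  "delta_rot": [
    [0,0,0.9],
    [0,0,1],
    [0,0,0.9],
    [0,0,1],
    [0,0,0.9],
    [0,0,1],
    [0,0,1],
    [0,0,0.9],
    [0,0,1],
    [0,0,0.9],
    [0,0,1],
    [0,0,0],
    [0,0,0],
    [0,0,0]
  ],
  "grip": [-1,-1,-1,-1,-1,-1,-1,-1,-1,-1,-1,-1,-1,-1]
}}

```text
clock: 18.88
tool_pos: [0.6059, 0.1763, 0.328]
eef_rot: [0.79, 0.613, -0.001, 0.0]
contact_force: [-0.1, -0.6, -1.6]
opening: 0.091
finger_force: 18.0
```

Run:
```python
from plan import *
s=r.get_state();print(s['clock'],s['tool_pos'],s['finger_force'],s['opening'],s['contact_force'].round(1))
plan([([.603,.1767,.23],down(-.25),.02),([.603,.1767,.1986],down(-.25),.01)])
for c in('scene','top'):
    r.snapshot(c)
    for n in('plate','reader_window','flap'):
        for d in r.look_for(c,n)[:3]: print(c,n,np.round(d['point'],4),round(d['confidence'],2))
```

```text
18.875 [0.60590929 0.17632974 0.32796475] 17.990619560005143 0.09118960244375195 [-0.1 -0.6 -1.6]
9 rows
[[-0.0, -0.0006, 0.0196], [-0.0, -0.0005, 0.0196], [-0.0001, -0.0006, 0.0196], [-0.0, -0.0005, 0.0196], [-0.0001, -0.0006, 0.0196], [0.0, 0.0, 0.0078], [0.0, 0.0, 0.0079], [0.0, 0.0, 0.0078], [0.0, 0.0, 0.0079]]
[[-0.0, 0.0, -0.0], [-0.0, 0.0, -0.0], [-0.0, 0.0, -0.0], [-0.0, 0.1, -0.1], [-0.1, 0.0, -0.0], [0.0, 0.0, -0.0], [0.0, 0.0, -0.0], [0.0, 0.0, -0.0], [0.0, 0.0, -0.0]]
scene plate [0.6085 0.1663 0.2348] 0.7
scene reader_window [0.5385 0.1756 0.0809] 0.91
scene reader_window [0.5726 0.0096 0.097 ] 0.89
scene reader_window [ 0.6471 -0.2221  0.1997] 0.68
scene flap [ 0.6463 -0.2248  0.1985] 0.64
scene flap [0.3227 0.1474 0.128 ] 0.61
top plate [0.5988 0.1583 0.2395] 0.65
top reader_window [0.5304 0.022  0.1513] 0.93
top reader_window [0.4055 0.3099 0.018 ] 0.87
top reader_window [0.5045 0.185  0.1506] 0.82
top flap [ 0.629  -0.2236  0.1631] 0.79
top flap [ 0.2836 -0.1995  0.0893] 0.73
top flap [0.2987 0.162  0.1303] 0.73
```

Request:
{"api": "play_rows", "payload": {
  "translation": [
    [0,-0.0006,0.0196],
    [0,-0.0005,0.0196],
    [0,-0.0006,0.0196],
    [0,-0.0005,0.0196],
    [0,-0.0006,0.0196],
    [0,0,0.0078],
    [0,0,0.0079],
    [0,0,0.0078],
    [0,0,0.0079],
    [0,0,0],
    [0,0,0],
    [0,0,0]
  ],
  "delta_rot": [
    [0,0,0],
    [0,0,0],
    [0,0,0],
    [0,0,0],
    [0,0,0],
    [0,0,0],
    [0,0,0],
    [0,0,0],
    [0,0,0],
    [0,0,0],
    [0,0,0],
    [0,0,0]
  ],
  "grip": [-1,-1,-1,-1,-1,-1,-1,-1,-1,-1,-1,-1]
}}

```text
clock: 20.78
tool_pos: [0.6041, 0.1787, 0.1998]
eef_rot: [0.79, 0.613, 0.0, 0.0]
contact_force: [0.4, -0.5, -1.8]
opening: 0.092
finger_force: 18.0
```

Run:
```python
from h import *
s=r.get_state();print(s['clock'],s['tool_pos'],s['finger_force'],s['contact_force'].round(1))
a=r.snapshot('scene');cal=r.get_calibration('scene')
for n in('plate','plate_glass'):
    for d in r.look_for('scene',n)[:2]: print(n,np.round(d['point'],4),round(d['confidence'],2))
b=r.snapshot('top')
p=np.array(s['tool_pos']);q=R.from_quat(s['eef_rot']);o=np.array([.516,.199,0]);Rz=R.from_euler('z',-.247).as_matrix()
def draw(im,cal,pts,col,x0,y0,k):
    cv2.polylines(im,[((proj(cal,pts)-[x0,y0]+.5)*k).astype(np.int32)],True,col,1)
v=[]
for im,c,(x0,y0,w) in((a,'scene',(250,120,130)),(b,'top',(120,100,130))):
    k=390/w;cal=r.get_calibration(c);I=cv2.resize(im[y0:y0+w,x0:x0+w],(390,390),interpolation=cv2.INTER_CUBIC)
    f=np.array([[.03,-.05,.006],[.03,.05,.006],[.03,.05,.15],[.03,-.05,.15]])@Rz.T+o
    t=np.array([[-.03,-.05,.15],[-.03,.05,.15],[.03,.05,.15],[.03,-.05,.15]])@Rz.T+o
    g=q.apply(np.array([[s1*.03,0,z] for s1,z in((-1,.1296),(1,.1296),(1,.0676),(-1,.0676))]))+p
    draw(I,cal,f,(0,255,255),x0,y0,k);draw(I,cal,t,(0,255,0),x0,y0,k);draw(I,cal,g,(0,0,255),x0,y0,k);v.append(I)
cv2.imwrite('pics/f.png',np.hstack(v))
```

```text
20.775 [0.60406797 0.17868135 0.19976315] 17.99073796137236 [ 0.4 -0.5 -1.8]
plate [0.6075 0.1723 0.1057] 0.79
plate [ 0.634  -0.227   0.1691] 0.61
plate_glass [0.6088 0.1779 0.1011] 0.74
plate_glass [ 0.6332 -0.2247  0.1705] 0.63
```

View pics/f.png

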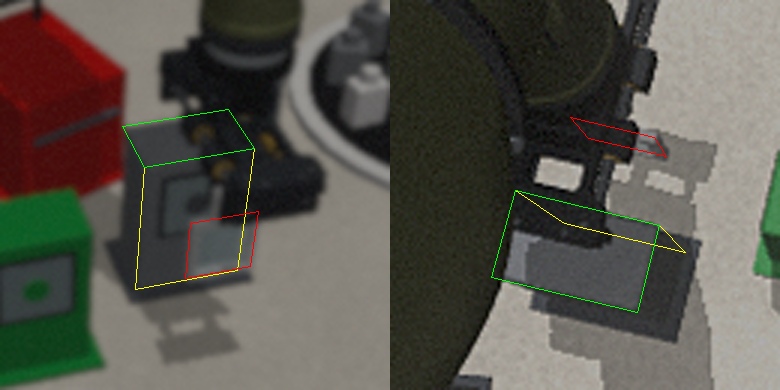

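The last view shows the red predicted glass outline matching the real pane. The pane stands about 60 mm in front of the window, roughly centred (glass z ≈ 0.101), and nothing is touching. Handing in.

```bash
python3 -c "
from plant import r
print(r.get_state()['qd'].round(4)); print(r.finish_job())"
```

```text
[-0.0003  0.0005 -0.0012  0.0013 -0.0014 -0.0011 -0.0014]
the job is handed in; nothing more can be done
None
```

I opened the hood to about 1.8 rad and drew the plate out with an 18 N grip. I handed the job in at about 21 s, with the plate held upright and still, centred about 60 mm in front of the reader's window. The verdict has not been shown.

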